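Index the inspection lens over the rock

TASK

The lens head on the white swing arm is locked over the middle one of three specimen pads. Hook the fingertips under the red ring of the spring index pin at the arm's tail, lift the pin out of its hole, swing the arm exactly one hole so that the lens stands over the grey-green rock (not the brass disc), and let the pin drop fully home there before drawing the fingers clear. Do not pinch or force the ring, and leave the rock, the brass disc and everything else on the bench where they are.

Things in the scene. Friction and masses are not known exactly. Their poses are not given: they have to be found in the camera images.
- pivot (a point): Hinge axis of the swing arm at the arm's top face, 132 mm over the table. Does not turn with the arm: x points to the middle specimen pad (far side), z up; the stand's place and yaw vary. White fixed stand: slab 245 x 230 x 16 mm, column 44 mm wide. Three black pads, 60 mm wide, lie 140 mm from the axis at 0 and +-0.48 rad about +x; their tops are 22 mm over the table.
- middle_hole (a point): Mouth of the middle one of five 12 mm holes, 0.48 rad apart on a 120 mm radius about the pivot, in the fixed aluminium index plate (level sector, top 112 mm over the table, 12 mm thick, 90 to 148 mm from the pivot axis). The pin starts in this hole.
- swing_arm (a joint): Arm angle, rad, + is counter-clockwise from above. 0: pin in middle hole (start). +0.48: one hole on, lens over the pad at the pivot frame's +y side, while the tail and ring, opposite, go to -y. -0.48: the reverse. Stops +-1.1. Friction about 1 N at the ring; stays where left. Home pin locks it, +-0.01 play. White bar 34 x 16 mm, tail end 135 mm from the axis.
- index_pin (a joint): Lift of the spring index pin, m: 0 = home, 0.024 = upper stop. Slides vertically in a brass bush on the arm's tail, 120 mm from the pivot axis. 9 mm across, round end, 11 mm deep in the plate: a lift of 0.012 clears it; let down between holes it rests at about 0.011. Spring and weight push it down with about 5 N home, 8 N at full lift.
- ring (a point): Centre of the red pull ring rigidly on top of the pin; rises and swings with it. Inner diameter 49 mm, wire 6 mm. Axes as the arm's: x from tail to pivot, z up. It stands across the arm, top leaning 50 degrees to +x: fingers enter from beyond the tail along about (cos 50, 0, -sin 50 degrees). Pin home: centre 182 mm over the table and 99 mm from the pivot axis, top wire 200 mm over the table.
- lens (a point): Middle of the underside of the lens head (black barrel with a white ring light 54 mm across), 140 mm from the pivot axis at the arm's far end, 83 mm over the table.
- rock_center (a point): Middle of the loose grey-green rock, about 40 x 32 x 36 mm, on the left or the right pad: the lens must go over it.
- standard_center (a point): Middle of the loose brass disc (36 mm across, 26 mm high) on the other pad: leave the lens away from it.
- dish: White dish, 48 mm across, 14 mm high, loose on the middle pad; origin under its centre. Leave alone.
- oil: Amber bottle 36 mm across, 85 mm high, on the bench beside the stand; origin under its centre. Leave alone.
- jar: Clear jar 56 mm across, 60 mm high; origin under its centre. Leave alone.
- carton: Cardboard sample box 60 x 60 mm with a stone in it, about 48 mm high; origin under its centre. Leave alone.
- brush: Brush lying on the bench. Leave alone.
- driver: Screwdriver lying on the bench. Leave alone.

How it is judged:
By the outcome, as a careful person would: the job done as asked, in the order asked, and still so for the second after the job is handed in, with the robot touching nothing.
It also fails if it takes over 48 s, if anything falls off the work surface, if the arm or the gripper's body presses on something with over 40 N, if the wrist force passes 120 N, or if a joint passes its speed limit or range.

ROBOT

A 6-joint arm with a two-finger parallel gripper is mounted at the origin on the work surface. World frame = base frame: x ahead of the robot, y to its left, z up, the work surface at z = 0. Lengths are in mm, angles in degrees, forces in N, time in s.
With the tool pointing down it reaches from about 275 to 750 mm from the base axis. Payload 10.2 kg.
Tool frame: the origin (TCP) lies midway between the tips of the shut fingers; the grasp point (between the pads) lies 19 mm behind it (arm.hold_point_z is the distance from the TCP to the grasp point, in mm); x points along the fingers, z is the direction in which the jaws open and shut, and the axes are right-handed (so a half turn about x gives the same grasp; the last joint's range is limited). The gripper opens to 85 mm and grips with 20 to 120 N. Pads are 22 mm wide; open, the fingers measure 114 mm over their backs; the gripper's body (76 mm by 85 mm) begins 54 mm behind the grasp point. The pads swing forward as they close: fully open they stand 13 mm farther back than shut.
Start: joints at [-81.956, 17.928, 85.812, -0, 76.261, -12.8], TCP at [186.797, -490.65, 231.294] pointing down, gripper open.
Joint ranges: [-168.41, 168.41], [-55.51, 124.54], [10.69, 146.95], [-70.63, 250.63], [1, 178], [-165.06, 165.06]. Speed limits (degrees/s): [136.94, 136.94, 172.46, 180, 180, 180].

INTERFACE

Orientations are given as a 3x3 rotation matrix whose columns are the frame's x, y, z axes.
In Python, from station import arm gives the robot as it stands. Calls block until the motion is done:
- arm.move_ptp(position, orientation): joint-space move of the TCP to a pose.
- arm.move_straight(position, rotation=None, v=150, contact_N=None): straight line of the TCP; rotation=None keeps the orientation; v is the mean speed in mm/s. With contact_N (N) it stops when the force on the tool has changed by that much, and returns True; else False.
- arm.set_joints(angles): joint-space move.
- arm.gripper_to(opening): finger opening in mm; the grip force is fixed at half the most; returns when the fingers have stopped.
- arm.dwell(seconds).
- arm.inverse_kinematics(position, orientation): joint angles nearest the present ones, or None.
- arm.capture(name): name is "scene" or "top" or "wrist"; returns a dict with "pixels" (480x640x3 uint8, red, green, blue), "z_map" (480x640 float32, mm along the optical axis (not along the pixel's ray), 0 where there is no reading), "vfov" (degrees; the focal length in pixels is half the picture's height over the tangent of half this angle, whatever the lens; pixels are square), "cx", "cy" (the principal point, pixels), "dist_coeffs" ([k1, k2, p1, p2, k3] as OpenCV has them; the pictures are not rectified), "rvec" (rotation vector, rad) and "tvec" (3), from world to camera coordinates, as OpenCV has them. Camera axes: x right, y down, z forward; pixel columns grow to the right and rows downward; lengths in mm; the calibration is good to about 2 mm. A picture is of the moment at which its call begins.
A pose or a line that the arm cannot do raises arm.MotionError and nothing moves.
- arm.sign_off(): hands the job in, once; it reports no verdict.
Readings, each from a call of its own:
- arm.get_clock(): time.
- arm.get_joint_positions(): joint angles.
- arm.get_qvel(): joint speeds.
- arm.get_joint_efforts(): joint torques, N m.
- arm.get_eef_pos(): TCP position.
- arm.get_tcp_rot(): TCP orientation.
- arm.get_contact_force(): force on the tool from outside, world axes, zero at the start.
- arm.get_torque(): the same for the moment, N m.
- arm.get_finger_gap(): finger opening in mm.
Only numpy, scipy, OpenCV 4.12 (cv2) and the standard library are available. Lean on these libraries where they do the work, as an engineer would, in place of code of your own. Each camera call takes 0.05 s, during which the arm holds its last target.

## Working session

There is one attempt and no reset: what is moved stays moved. The work goes in short steps, each a Python script; the robot and the scene stay as the last script left them, time stands still between calls to the robot, and variables do not carry over. Pictures are saved under pics/ and viewed, and the job is handed in when it is done.

```bash
ls; mkdir -p pics; cat > h.py <<'E'
import numpy as np, cv2, pickle
def save(c,n): 
    cv2.imwrite(f'pics/{n}.png',c['pixels'][:,:,::-1]); pickle.dump(c,open(f'{n}.pkl','wb'))
def load(n): return pickle.load(open(f'{n}.pkl','rb'))
def cam(c):
    f=240/np.tan(np.radians(c['vfov'])/2)
    K=np.array([[f,0,c['cx']],[0,f,c['cy']],[0,0,1.]])
    R=cv2.Rodrigues(np.array(c['rvec'],float))[0]; t=np.array(c['tvec'],float).ravel()
    return K,np.array(c['dist_coeffs'],float),R,t
def ray(c,uv):
    K,d,R,t=cam(c)
    p=cv2.undistortPoints(np.array(uv,float).reshape(-1,1,2),K,d).reshape(-1,2)
    D=np.c_[p,np.ones(len(p))]@R
    return -R.T@t,D
def onplane(c,uv,z):
    o,D=ray(c,uv); return o+D*((z-o[2])/D[:,2])[:,None]
def cloud(c):
    K,d,R,t=cam(c); v,u=np.mgrid[0:480,0:640]
    uv=np.stack([u,v],-1).reshape(-1,1,2).astype(float)
    p=cv2.undistortPoints(uv,K,d).reshape(-1,2)
    z=c['z_map'].reshape(-1)
    P=(np.c_[p,np.ones(len(p))]*z[:,None]-t)@R
    P[z<=0]=np.nan
    return P.reshape(480,640,3)
def proj(c,P):
    K,d,R,t=cam(c); return cv2.projectPoints(np.array(P,float).reshape(-1,1,3),R,t,K,d)[0].reshape(-1,2)
E
python3 - <<'E'
from station import arm
from h import *
for n in ['scene','top','wrist']:
    c=arm.capture(n); save(c,n+'0'); K,d,R,t=cam(c); print(n,c['vfov'],-R.T@t)
print(arm.get_clock())
E
```

```text
pics
scene 53.98591035399067 [1200.58853275  671.32476284  853.02996794]
top 52.251607368436744 [ 312.03381745   -3.65996179 1381.15252804]
wrist 62.61691277468385 [ 258.71006657 -463.29465604  372.50798246]
0.15
```

View pics/scene0.png

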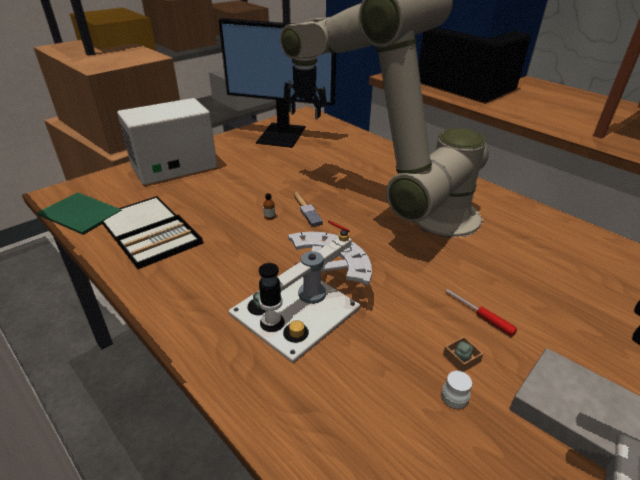

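View pics/top0.png

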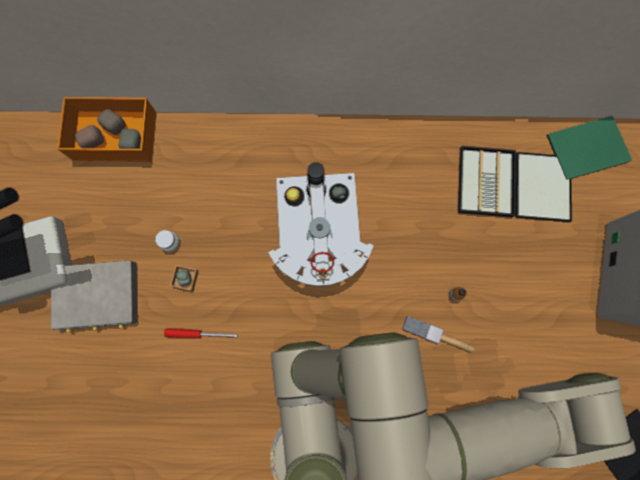

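View pics/wrist0.png

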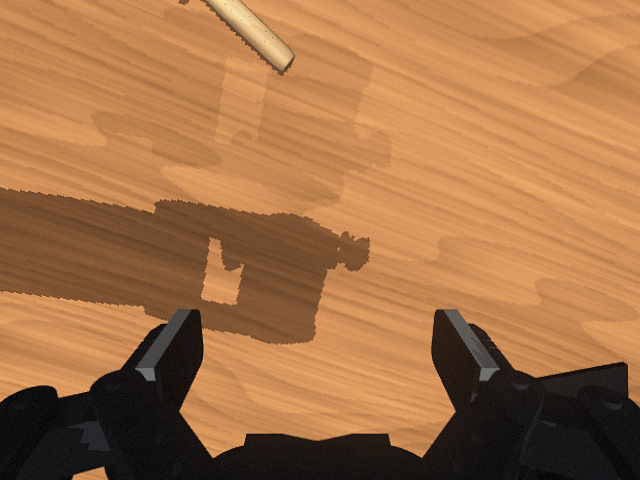

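The top view shows the stand at about (320,228), the brass disc on the left pad (294,195), the rock on the right pad (340,192), and the red ring near (321,263). So I need the −0.48 direction, with the tail swinging to world +y. Next I'll measure this precisely.

```bash
python3 - <<'E'
from h import *
c=load('top0'); im=c['pixels']
cv2.imwrite('pics/topz.png',cv2.resize(im[150:300,255:385],None,fx=5,fy=4*1.0,interpolation=cv2.INTER_CUBIC)[:,:,::-1]) 
P=cloud(c)
hsv=cv2.cvtColor(im,cv2.COLOR_RGB2HSV).astype(int)
H,S,V=hsv[...,0],hsv[...,1],hsv[...,2]
v,u=np.mgrid[0:480,0:640]
roi=(u>260)&(u<380)&(v>150)&(v<300)
red=roi&((H<6)|(H>172))&(S>150)&(V>80)
print('red',red.sum(),u[red].min(),u[red].max(),v[red].min(),v[red].max(),[P[red][:,2].min(),P[red][:,2].max()])
# pivot cap/arm from depth
for lo,hi in [(10,19),(107,115),(127,136),(136,165),(165,215)]:
    m=roi&(P[...,2]>lo)&(P[...,2]<hi); q=P[m]; print(lo,hi,m.sum(),np.nanmin(q,0).round(),np.nanmax(q,0).round(),np.nanmean(q,0).round(1))
for nm,uv,z in [('pivot',(319,228),132)]: print(nm,onplane(c,[uv],z))
E
```

```text
red 68 311 333 253 272 [np.float64(14.322190937107003), np.float64(203.20435199026554)]
10 19 3168 [ 429. -120.   10.] [787. 150.  19.] [662.1   5.   15.5]
107 115 1923 [ 446. -143.  107.] [726. 130. 115.] [508.6  -8.2 111.4]
127 136 871 [459. -29. 127.] [733.  34. 136.] [595.5  -1.4 132.1]
136 165 500 [461. -29. 136.] [742.  33. 165.] [ 6.053e+02 -3.000e-01  1.429e+02]
165 215 377 [470. -39. 165.] [755.  30. 203.] [639.3   2.1 186.4]
pivot [[ 5.93159331e+02 -1.51965702e-01  1.32000000e+02]]
```

View pics/topz.png

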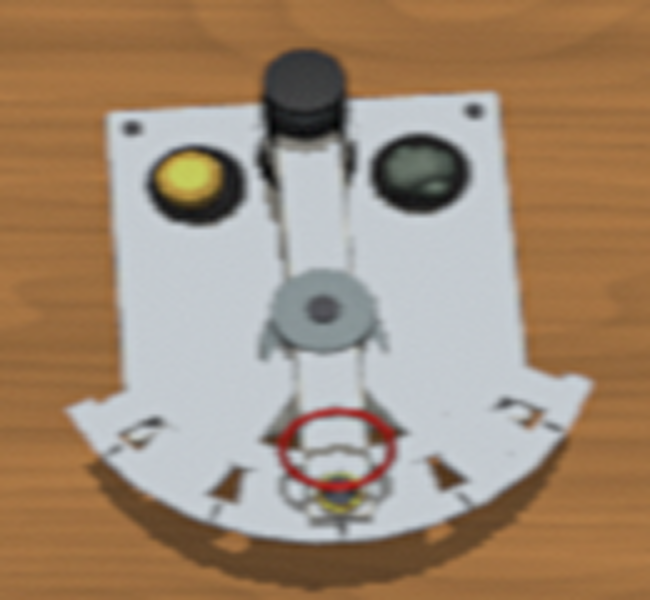

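```bash
python3 - <<'E'
from h import *
from scipy.optimize import least_squares
c=load('top0'); im=c['pixels']; P=cloud(c)
hsv=cv2.cvtColor(im,cv2.COLOR_RGB2HSV).astype(int); H,S,V=hsv[...,0],hsv[...,1],hsv[...,2]
v,u=np.mgrid[0:480,0:640]; roi=(u>260)&(u<380)&(v>150)&(v<300)
# plate + slab white mask: outer arc
wh=(roi&(S<60)&(V>120)).astype(np.uint8)
# arc lowest white pixel per column
pts=[]
for x in range(276,366):
    col=np.where(wh[:,x]&(np.abs(P[:,x,2]-112)<5))[0]
    if len(col): pts.append((x,col.max()+.5))
pts=np.array(pts); W=onplane(c,pts,112)[:,:2]
r=least_squares(lambda p:np.hypot(W[:,0]-p[0],W[:,1]-p[1])-148,[593,0],loss='soft_l1',f_scale=1)
res=r.fun; print('arc pivot',r.x,len(W),np.percentile(abs(np.hypot(*(W-r.x).T)-148),[50,90]))
r2=least_squares(lambda p:np.hypot(W[:,0]-p[0],W[:,1]-p[1])-p[2],[593,0,148],loss='soft_l1',f_scale=1);print(r2.x)
# pads/rock/brass
dark=(roi&(V<75)).astype(np.uint8)
n,l,st,ce=cv2.connectedComponentsWithStats(dark)
for i in range(1,n):
    if st[i,4]>20: print(st[i],ce[i])
ye=roi&(H>18)&(H<32)&(S>120)&(V>120)&(v<215)&(u<310)
print('brass',u[ye].mean(),v[ye].mean(),onplane(c,[(u[ye].mean(),v[ye].mean())],46))
# red ring
red=roi&((H<8)|(H>170))&(S>110)&(V>70)&(v>245)&(v<276)&(np.abs(u-321)<16)
cnt=np.c_[u[red],v[red]].astype(np.float32); e=cv2.fitEllipse(cnt); print('ring ell',e,onplane(c,[e[0]],182))
# arm axis: white arm pts between z 127..136
m=roi&(np.abs(P[...,2]-132)<4)&(P[...,0]>480)&(P[...,0]<720)
q=P[m][:,:2]
X=np.arange(620,700,5)
E_=[( (lambda a:(a.min()+a.max())/2)(q[abs(q[:,0]-x)<4,1]) ,np.ptp(q[abs(q[:,0]-x)<4,1])) for x in X if (abs(q[:,0]-x)<4).sum()>4]
print(np.round(E_,1))
E
```

```text
arc pivot [594.22312614  -1.42670555] 90 [0.59083017 1.52410309]
[592.94609371  -1.44744768 146.8730391 ]
[308 163  16  23 314] [315.42038217 173.87261146]
[330 184  18  19 182] [338.55494505 193.80769231]
[285 187  19  19 127] [295.78740157 198.51968504]
brass 292.3269230769231 193.6153846153846 [[711.35293417  77.08834698  46.        ]]
ring ell ((321.9454345703125, 261.7623291015625), (19.068906784057617, 22.216644287109375), 84.35572052001953) [[496.32069362  -8.77327905 182.        ]]
[[-1.1 34.2]
 [ 1.6 29. ]
 [ 0.4 31.6]
 [ 1.7 34.3]
 [ 3.1 31.7]
 [ 3.2 31.7]
 [ 3.3 31.7]
 [ 3.3 31.8]
 [ 3.5 31.7]
 [ 3.5 31.8]
 [ 3.6 31.9]
 [ 6.2 31.8]
 [ 6.3 31.8]
 [ 6.5 32. ]
 [ 6.5 31.9]
 [ 6.6 32. ]]
```

```bash
cat >> h.py <<'E'
PIV=np.array([594.,-1.4]); YAW=np.radians(4.15)
def pose(q,back,lift,sgn=1,pitch=50,n=0,piv=None,yaw=None):
    """tip pose for arm angle q; back = mm behind ring centre along entry axis; n= offset along ring 'top' dir; lift vertical"""
    piv=PIV if piv is None else piv; yaw=YAW if yaw is None else yaw
    a=yaw+q; Rz=np.array([[np.cos(a),-np.sin(a),0],[np.sin(a),np.cos(a),0],[0,0,1]])
    p=np.radians(pitch); x=np.array([np.cos(p),0,-np.sin(p)]); up=np.array([np.sin(p),0,np.cos(p)])
    z=np.array([0,sgn,0.]); y=np.cross(z,x)
    L=np.array([-99,0,182+lift])-back*x+n*up
    return np.r_[piv,0]+Rz@L, Rz@np.c_[x,y,z]
E
python3 - <<'E'
from station import arm
from h import *
R=arm.get_tcp_rot(); c=load('wrist0');K,d,Rc,t=cam(c)
print('cam in tool',R.T@(-Rc.T@t-arm.get_eef_pos()), 'dir',R.T@Rc[2])
for s in (1,-1):
  for q in (0,-.48):
    for b,l in((110,0),(-15,20)):
      p,Rm=pose(q,b,l,s); j=arm.inverse_kinematics(p,Rm); print(s,q,b,p.round(),Rm[:,1].round(2),None if j is None else np.round(j))
E
```

```text
cam in tool [-1.41621497e+02  7.69266247e+01  8.85934343e-02] dir [ 0.95333831 -0.30190029  0.00151388]
1 0 110 [425. -14. 266.] [-0.76 -0.06 -0.64] [ -32.  -17.  125.   34.   43. -145.]
1 0 -15 [505.  -8. 191.] [-0.76 -0.06 -0.64] [ -23.    2.  122.   43.   26. -152.]
1 -0.48 110 [438.  66. 266.] [-0.7   0.3  -0.64] [  3.  -9. 119. -29.  36. -46.]
1 -0.48 -15 [512.  34. 191.] [-0.7   0.3  -0.64] [ -3.   6. 117. -36.  22. -40.]
-1 0 110 [425. -14. 266.] [0.76 0.06 0.64] [-32. -17. 125.  34.  43.  35.]
-1 0 -15 [505.  -8. 191.] [0.76 0.06 0.64] [-23.   2. 122.  43.  26.  28.]
-1 -0.48 110 [438.  66. 266.] [ 0.7  -0.3   0.64] [  3.  -9. 119. -29.  36. 134.]
-1 -0.48 -15 [512.  34. 191.] [ 0.7  -0.3   0.64] [ -3.   6. 117. -36.  22. 140.]
```

```bash
python3 - <<'E'
from station import arm
from h import *
for s in (1,-1):
 for pitch in (45,50,58):
  print(s,pitch)
  for q in np.linspace(0.02,-.5,9):
      p,Rm=pose(q,-15,20,s,pitch); j=arm.inverse_kinematics(p,Rm); print(round(q,2),None if j is None else np.round(j))
p,Rm=pose(0,110,0,-1)
E
```

```text
1 45
0.02 None
-0.04 [ -22.    1.  126.   58.   20. -163.]
-0.11 [ -19.    1.  126.   52.   15. -153.]
-0.18 [ -16.    1.  125.   40.   11. -136.]
-0.24 [ -13.    2.  125.   16.    9. -108.]
-0.3 [-10.   3. 124. -16.   9. -71.]
-0.37 [ -7.   4. 123. -39.  12. -44.]
-0.44 [ -4.   5. 121. -51.  16. -28.]
-0.5 [ -1.   6. 120. -56.  20. -19.]
1 50
0.02 [ -24.    2.  122.   44.   27. -154.]
-0.04 [ -21.    2.  122.   39.   23. -145.]
-0.11 [ -19.    2.  122.   32.   20. -133.]
-0.18 [ -16.    2.  122.   21.   18. -118.]
-0.24 [ -13.    2.  121.    7.   16. -100.]
-0.3 [-10.   3. 121.  -8.  16. -80.]
-0.37 [ -7.   4. 120. -21.  18. -62.]
-0.44 [ -5.   5. 118. -31.  20. -48.]
-0.5 [ -2.   6. 117. -38.  23. -37.]
1 58
0.02 [ -22.    3.  117.   26.   33. -136.]
-0.04 [ -20.    3.  117.   22.   31. -127.]
-0.11 [ -17.    3.  117.   16.   30. -117.]
-0.18 [ -15.    3.  117.   10.   29. -107.]
-0.24 [-13.   4. 116.   3.  28. -96.]
-0.3 [-10.   5. 116.  -4.  28. -84.]
-0.37 [ -8.   5. 115. -10.  29. -73.]
-0.44 [ -6.   6. 114. -16.  30. -63.]
-0.5 [ -4.   7. 112. -21.  32. -54.]
-1 45
0.02 [-25. 
[... 317 characters left out ...]
 20. 161.]
-1 50
0.02 [-24.   2. 122.  44.  27.  26.]
-0.04 [-21.   2. 122.  39.  23.  35.]
-0.11 [-19.   2. 122.  32.  20.  47.]
-0.18 [-16.   2. 122.  21.  18.  62.]
-0.24 [-13.   2. 121.   7.  16.  80.]
-0.3 [-10.   3. 121.  -8.  16. 100.]
-0.37 [ -7.   4. 120. -21.  18. 118.]
-0.44 [ -5.   5. 118. -31.  20. 132.]
-0.5 [ -2.   6. 117. -38.  23. 143.]
-1 58
0.02 [-22.   3. 117.  26.  33.  44.]
-0.04 [-20.   3. 117.  22.  31.  53.]
-0.11 [-17.   3. 117.  16.  30.  63.]
-0.18 [-15.   3. 117.  10.  29.  73.]
-0.24 [-13.   4. 116.   3.  28.  84.]
-0.3 [-10.   5. 116.  -4.  28.  96.]
-0.37 [ -8.   5. 115. -10.  29. 107.]
-0.44 [ -6.   6. 114. -16.  30. 117.]
-0.5 [ -4.   7. 112. -21.  32. 126.]
```

```bash
python3 - <<'E'
from station import arm
from h import *
p,R=pose(0,100,0,-1,52)
arm.move_ptp(p,R); print(arm.get_eef_pos(),p,arm.get_clock())
arm.gripper_to(0); print(arm.get_finger_gap(),arm.get_clock(),arm.get_contact_force())
for n in('wrist','top','scene'): save(arm.capture(n),n+'1')
E
```

```text
[434.12003945 -13.67645905 260.90450594] [433.85485532 -13.0198266  260.80107536] 2.075
0.006473957592585077 2.8417 [-0.09151375 -0.54512558  0.09192365]
```

View pics/wrist1.png

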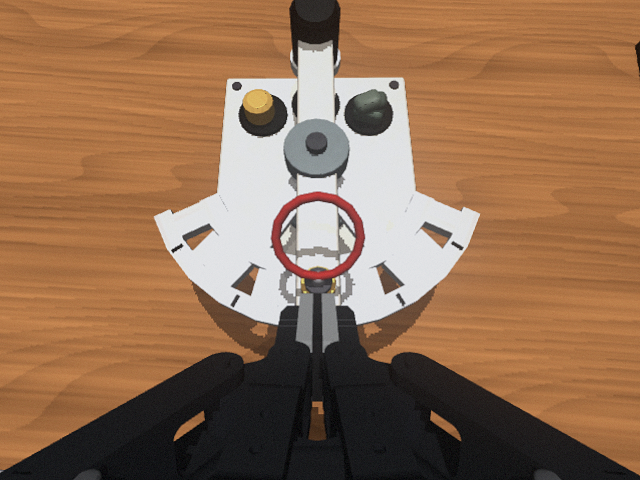

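View pics/scene1.png

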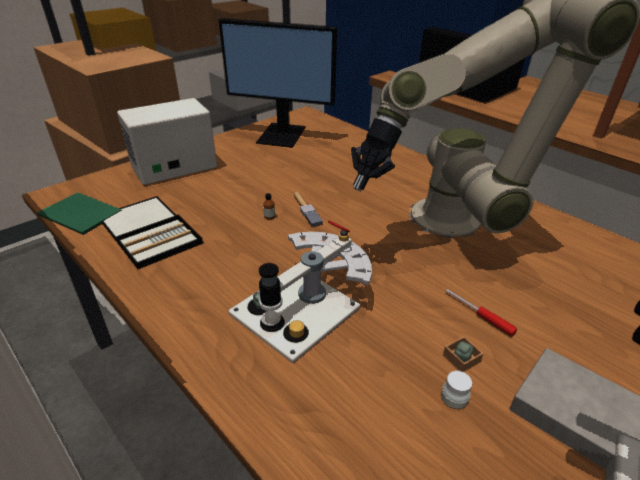

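```bash
python3 - <<'E'
from station import arm
from h import *
c=load('wrist1'); im=c['pixels']; P=cloud(c)
hsv=cv2.cvtColor(im,cv2.COLOR_RGB2HSV).astype(int); H,S,V=hsv[...,0],hsv[...,1],hsv[...,2]
v,u=np.mgrid[0:480,0:640]
red=((H<6)|(H>173))&(S>150)&(V>70)&(v>180)&(v<285)&(abs(u-318)<60)
cn,_=cv2.findContours(red.astype(np.uint8),cv2.RETR_EXTERNAL,cv2.CHAIN_APPROX_NONE)
k=max(cn,key=cv2.contourArea); e=cv2.fitEllipse(k); print(e)
o,D=ray(c,[e[0]]); print('ring@182',onplane(c,[e[0]],182))
q=P[red]; q=q[np.isfinite(q).all(1)]; q=q[(q[:,2]>150)&(q[:,2]<215)]
print('cloud ring',len(q),((q.max(0)+q.min(0))/2),q.min(0),q.max(0))
cen=q.mean(0); U,s,Vt=np.linalg.svd(q-cen,full_matrices=False); print('normal',Vt[2], 'mean',cen)
exp,_=pose(0,0,0); print('expected',exp)
# pivot cap centre & slab holes
# arc
wh=(S<60)&(V>120)
pts=[]
for x in range(160,475):
    if 265<x<375: continue
    col=np.where(wh[:,x]&(abs(P[:,x,2]-112)<6))[0]
    if len(col): pts.append((x,col.max()+.5))
from scipy.optimize import least_squares
W=onplane(c,pts,112)[:,:2]
r=least_squares(lambda p:np.hypot(W[:,0]-p[0],W[:,1]-p[1])-148,[593,0],loss='soft_l1',f_scale=.5); print('piv',r.x,np.median(abs(r.fun)))
m=(abs(P[...,2]-132)<3)&(P[...,0]>620)&(P[...,0]<700)&wh&(abs(u-318)<40); a=P[m][:,:2]
for x in range(625,700,15):
    y=a[abs(a[:,0]-x)<4,1]
    if len(y): print(x,(y.max()+y.min())/2,np.ptp(y))
# fingers in tool frame
T=(P-arm.get_eef_pos())@arm.get_tcp_rot()
f=(v>285)&(T[...,0]<8)&(abs(T[...,2])<60)&(T[...,1]>-30)
for x in range(0,-80,-6):
    g=f&(abs(T[...,0]-x)<3)
    if g.any(): print(x,T[g][:,1].max().round(1),T[g][:,2].min().round(1),T[g][:,2].max().round(1))
E
```

```text
((317.25506591796875, 235.3004913330078), (85.73717498779297, 89.77709197998047), 84.71619415283203)
ring@182 [[497.05763091  -9.40834476 182.        ]]
cloud ring 1494 [495.66972471  -9.6827108  183.55253661] [472.84892281 -38.88025582 164.07160684] [518.49052661  19.51483423 203.03346638]
normal [-0.64107489 -0.05063419  0.76580622] mean [494.63441582  -8.23934585 182.64486604]
expected [495.25957702  -8.56441698 182.        ]
piv [594.75514255  -1.70936492] 0.36404676138830894
625 1.2120714766819365 33.02399980313547
640 2.2220821420564123 33.72071265299583
655 3.7611567286852363 33.2759329461159
670 5.2284978839271385 32.45734427981648
685 5.932826734329855 32.26019386698041
0 10.2 -6.1 6.3
-6 11.1 -12.2 13.2
-12 11.3 -13.2 13.8
-18 11.5 -13.3 13.9
-24 11.6 -13.3 13.9
-30 11.5 -13.3 13.9
-36 11.6 -15.4 16.2
-42 13.7 -29.4 30.4
-48 14.3 -34.0 35.4
-54 13.9 -38.7 39.7
-60 15.4 -44.2 44.7
-66 17.5 -48.7 50.2
-72 18.0 -54.2 54.8
-78 18.2 -59.0 58.8
```

```bash
sed -i 's/^PIV=.*/PIV=np.array([594.5,-1.5]); YAW=np.radians(4.3)/' h.py; python3 - <<'E'
from station import arm
from h import *
p,R=pose(0,40,0,-1); arm.move_straight(p,R,v=80)
p,R=pose(0,-18,0,-1,n=0); print(arm.move_straight(p,R,v=40,contact_N=6), p,arm.get_eef_pos(),arm.get_contact_force(),arm.get_clock())
p,R=pose(0,-18,0,-1,n=14); print(arm.move_straight(p,R,v=12,contact_N=3))
print(p,arm.get_eef_pos(),arm.get_contact_force(),arm.get_torque(),arm.get_clock())
for n in('wrist','scene'): save(arm.capture(n),n+'2')
E
```

```text
False [507.31628025  -8.05537682 168.21120002] [507.30427913  -8.08452801 168.39990521] [ 0.41057947 -0.26112197 -0.17044084] 5.5
True
[518.01071408  -7.2512583  177.21022656] [516.91072687  -7.07939846 175.98850427] [ 0.50400745  0.52434484 -0.31719628] [-0.03459103  0.33408119 -0.02218218] 6.525
```

View pics/wrist2.png

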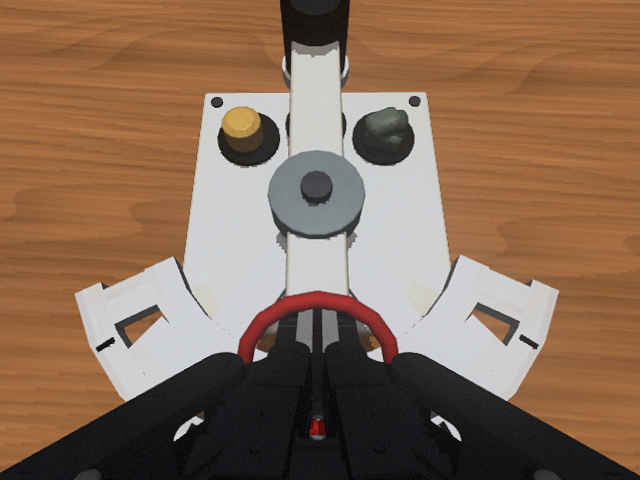

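The fingertips are inside the ring and centred, at about (318,340), with the ring's top wire at v≈300. Next is the vertical lift.

```bash
python3 - <<'E'
from station import arm
from h import *
p0=arm.get_eef_pos(); _,R=pose(0,0,0,-1)
for dz in (3,8,13,17):
    arm.move_straight(p0+[0,0,dz],R,v=15); print(dz,(arm.get_eef_pos()-p0).round(1),arm.get_contact_force().round(2),arm.get_torque().round(2),arm.get_clock())
    if np.linalg.norm(arm.get_contact_force())>30: break
for n in('wrist','scene','top'): save(arm.capture(n),n+'3')
c=load('wrist3'); im=c['pixels'];P=cloud(c)
hsv=cv2.cvtColor(im,cv2.COLOR_RGB2HSV).astype(int); H,S,V=hsv[...,0],hsv[...,1],hsv[...,2]
v,u=np.mgrid[0:480,0:640]; red=((H<6)|(H>173))&(S>150)&(V>70)&(v<400)
q=P[red]; print('ring top',np.nanpercentile(q[:,2],[5,50,95,100]))
c=load('scene3');cv2.imwrite('pics/scene3z.png',cv2.resize(c['pixels'][200:360,220:400],None,fx=4,fy=3.7)[:,:,::-1])
E
```

```text
3 [-0.5  0.2  2.4] [-2.35  0.01 -4.76] [-0.17  1.04 -0.12] 6.975
8 [-0.2  0.1  7.8] [-4.75 -0.31 -4.99] [-0.14  1.35 -0.08] 7.4583
13 [-0.2  0.1 13. ] [-4.84 -0.78 -5.73] [-0.19  1.51  0.01] 7.9417
17 [-0.1  0.1 17.1] [-4.52 -0.93 -6.43] [-0.18  1.65 -0.02] 8.3583
ring top [202.72198385 212.53602756 216.69220951 218.23162725]
```

View pics/wrist3.png

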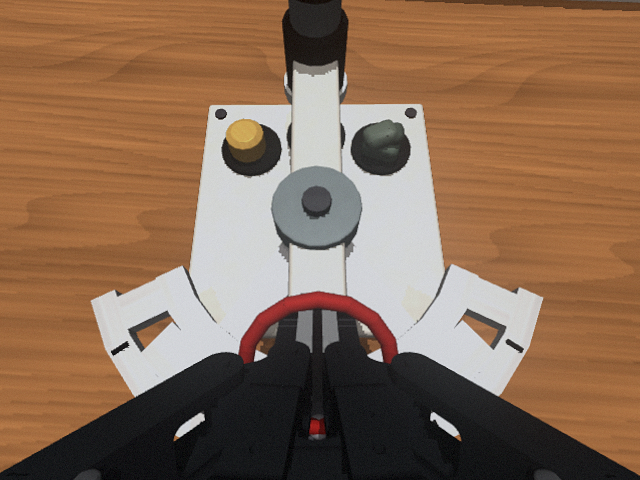

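View pics/scene3z.png

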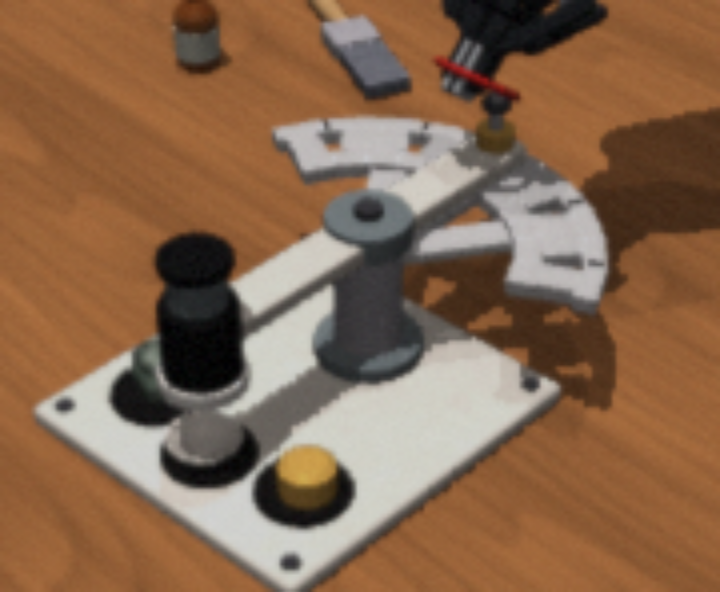

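The pin is up about 15 mm, with the ring top at 218 mm against 203 mm before, and force is normal at about 8 N. Next I'll swing to −0.48 rad about the pivot.

```bash
python3 - <<'E'
from station import arm
from h import *
import pickle
p0=arm.get_eef_pos(); _,R0=pose(0,0,0,-1)
pickle.dump(p0,open('p0.pkl','wb'))
Pv=np.r_[PIV,0]
for q in np.linspace(0,-.48,9)[1:]:
    Rz=cv2.Rodrigues(np.array([0,0,q]))[0]
    arm.move_straight(Pv+Rz@(p0-Pv),Rz@R0,v=22); F=Rz.T@arm.get_contact_force()
    print(round(q,2),arm.get_eef_pos().round(1),F.round(2),arm.get_clock())
    if np.linalg.norm(F)>25: print('stop');break
for n in('wrist','scene','top'): save(arm.capture(n),n+'4')
E
```

```text
-0.06 [516.5  -1.9 192.9] [-4.13  0.51 -6.91] 8.875
-0.12 [516.5   2.6 192.8] [-4.98  0.72 -7.08] 9.2417
-0.18 [516.9   7.2 192.7] [-5.74  0.6  -6.77] 9.6083
-0.24 [517.5  11.7 192.6] [-4.95 -0.5  -6.28] 9.9917
-0.3 [518.3  16.2 192.5] [-5.69  0.62 -7.52] 10.375
-0.36 [519.5  20.8 192.5] [-5.73  0.15 -6.57] 10.75
-0.42 [520.9  25.2 192.4] [-6.27 -0.8  -6.6 ] 11.1167
-0.48 [522.7  29.7 192.3] [-6.03  0.58 -6.54] 11.4833
```

View pics/wrist4.png

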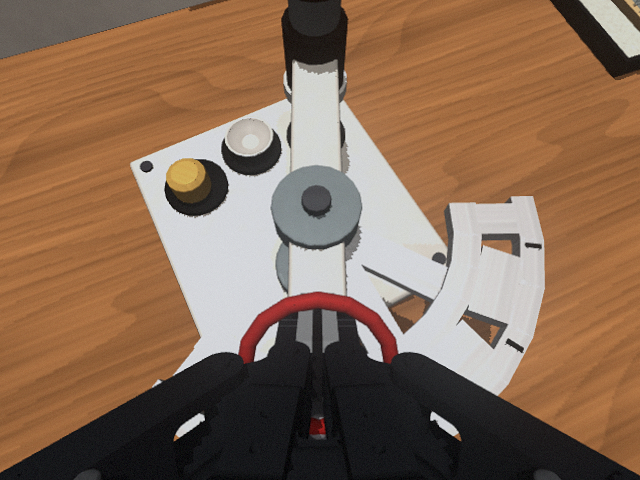

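View pics/top4.png

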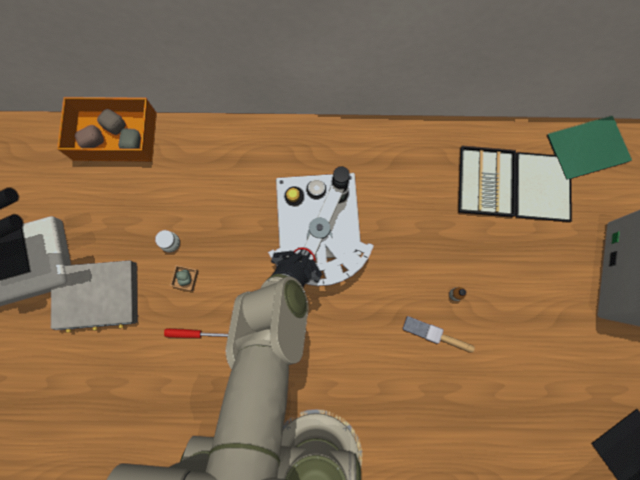

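```bash
python3 - <<'E'
from station import arm
from h import *
p=arm.get_eef_pos(); Rz=cv2.Rodrigues(np.array([0,0,-.48]))[0]; R=Rz@pose(0,0,0,-1)[1]
for z in (189,186,183,180,177,175):
    arm.move_straight([p[0],p[1],z],R,v=12); print(z,arm.get_eef_pos().round(1),(Rz.T@arm.get_contact_force()).round(2),arm.get_clock())
save(arm.capture('wrist'),'wrist5')
c=load('wrist5'); im=c['pixels'];P=cloud(c)
hsv=cv2.cvtColor(im,cv2.COLOR_RGB2HSV).astype(int); H,S,V=hsv[...,0],hsv[...,1],hsv[...,2]
v,u=np.mgrid[0:480,0:640]; red=((H<6)|(H>173))&(S>150)&(V>70)&(v<400)
q=P[red]; print('ring top',np.nanpercentile(q[:,2],[5,50,95,100]))
E
```

```text
189 [522.6  29.6 188.8] [-4.55  0.7  -6.79] 12.1083
186 [522.6  29.6 185.8] [-5.77 -0.45 -5.42] 12.5083
183 [522.7  29.6 182.9] [-5.64  0.24 -4.91] 12.9083
180 [522.7  29.6 180. ] [-5.83  0.82 -5.06] 13.3083
177 [522.8  29.6 177.2] [-6.97  0.06 -2.42] 13.7083
175 [523.4  29.5 175.9] [-2.35  0.3  -1.15] 14.025
ring top [187.6382264  197.14661638 201.1733673  202.71140536]
```

View pics/wrist5.png

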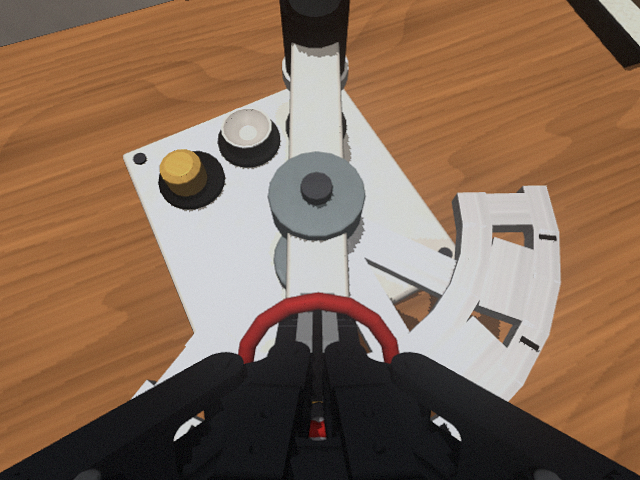

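The ring top reads 202.7 mm, matching its starting value of 203.0, so the pin is in the hole. I'll disengage downward to the ring's centre, then withdraw along the entry axis.

```bash
python3 - <<'E'
from station import arm
from h import *
q=-.48
p,R=pose(q,-18,0,-1,n=1.5); arm.move_straight(p,R,v=25); print(arm.get_eef_pos()-p,arm.get_contact_force().round(2),arm.get_clock())
p,R=pose(q,40,0,-1,n=1.5); arm.move_straight(p,R,v=50); print(arm.get_contact_force().round(2))
p,R=pose(q,100,0,-1); arm.move_straight(p,R,v=100); print(arm.get_contact_force().round(2),arm.get_clock())
for n in('wrist','scene','top'): save(arm.capture(n),n+'6')
c=load('wrist6'); im=c['pixels'];P=cloud(c)
hsv=cv2.cvtColor(im,cv2.COLOR_RGB2HSV).astype(int); H,S,V=hsv[...,0],hsv[...,1],hsv[...,2]
v,u=np.mgrid[0:480,0:640]; red=((H<6)|(H>173))&(S>150)&(V>70)&(v>180)&(v<285)&(abs(u-318)<60)
g=P[red]; g=g[(g[:,2]>150)&(g[:,2]<235)]; print('ring',(g.max(0)+g.min(0))/2,g[:,2].max())
cn,_=cv2.findContours(red.astype(np.uint8),cv2.RETR_EXTERNAL,cv2.CHAIN_APPROX_NONE)
e=cv2.fitEllipse(max(cn,key=cv2.contourArea)); r=onplane(c,[e[0]],182)[0]; d=PIV-r[:2]
print(r,'arm angle',np.arctan2(d[1],d[0])-YAW,np.hypot(*d))
E
```

```text
[0.10218339 0.06905358 0.10612033] [-0.61  0.98 -0.89] 14.625
[-0.14 -0.09 -0.49]
[0.09 0.46 0.73] 16.6833
ring [502.80080359  36.83685587 183.12266066] 202.22262775407864
[504.21342828  36.4899572  182.        ] arm angle -0.4733322277668924 97.9535700286632
```

View pics/wrist6.png

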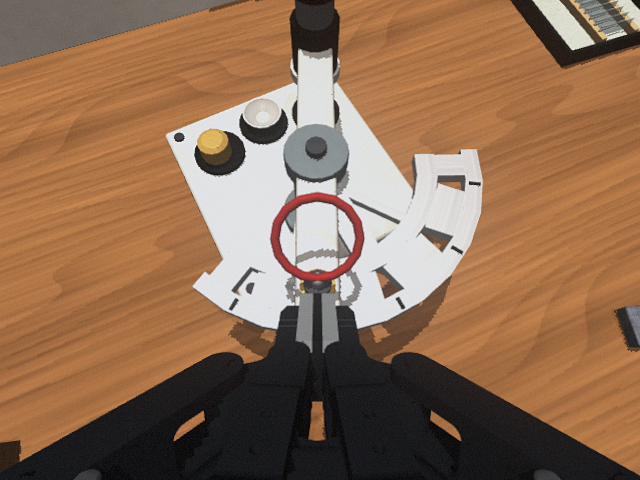

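```bash
python3 - <<'E'
from h import *
c=load('scene6');cv2.imwrite('pics/scene6z.png',cv2.resize(c['pixels'][200:360,220:400],None,fx=4,fy=3.7)[:,:,::-1])
E
```

```text
(no output)
```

View pics/scene6z.png

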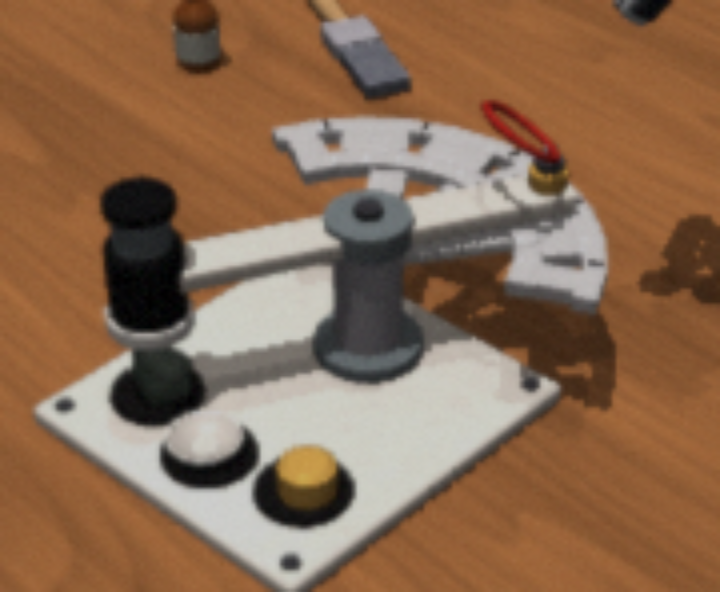

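The lens is over the rock at (150,380), the pin's ring sits low on the brass bush at (548,170), and the brass disc and dish are where they were. The fingers are clear, so I'm handing in.

```bash
python3 -c "
from station import arm
print(arm.get_clock()); arm.sign_off()"
```

```text
16.8333
the job is handed in; nothing more can be done
```

The lens now stands over the grey-green rock with the index pin home, and I handed the job in at 16.8 s of the 48 s allowed.

I put the closed fingertips through the red ring without pinching it. I lifted the pin about 15 mm, with about 8 N on the tool, then swung the arm one hole (−0.48 rad) at that height. The pin was let down on the spring, and the fingers were lowered off the wire and drawn back along the entry line.

- **Pin home:** the ring's top measured 202.2 mm by the depth camera, against 203.0 mm at the start. A pin resting between holes would read about 11 mm higher.
- **Arm angle:** it measured −0.473 rad. That is within the ±0.01 rad play and the camera's accuracy of about 2 mm.
- **Position of things:** the last pictures show the lens over the rock, and the brass disc and dish still on their pads. I saw nothing else on the bench moved, but I did not measure each item again.
- **Contact:** the tool force was under 1 N, which is the noise level, after the fingers were clear.

No check failed. The one small disagreement was that the fingers met the wire about 3 mm further up than I had calculated, which did not matter.

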